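# Tip the counted-out parts from the counter tray into the stock bin

### The arm

A 6-joint arm with a two-finger parallel gripper is mounted at the origin on the work surface. World frame = base frame: x ahead of the robot, y to its left, z up, the work surface at z = 0. Lengths are in m, angles in rad, forces in N, time in s.
With the tool pointing down it reaches from about 0.3 to 0.775 m from the base axis. Payload 14.6 kg.
Tool frame: the origin (TCP) lies at the very end of the fingers, on their centre line; the grasp point (between the pads) lies 19 mm behind it; z points along the fingers, y is the line along which they close (so a half turn about z gives the same grasp; the last joint's range is limited). The gripper opens to 94 mm and grips with 3 to 60 N. Pads are 16 mm wide; open, the fingers measure 119 mm over their backs; the gripper's body (75 mm by 177 mm) begins 78 mm behind the grasp point.
Start: joints at [1.044, 0.3, 1.521, -0, 1.321, -0.067], TCP at [0.244, 0.493, 0.205] pointing down, gripper open.
Joint ranges: [-3.03, 3.03], [-0.79, 2.21], [0.23, 2.52], [-1.04, 4.18], [0, 3.07], [-2.55, 2.55]. Speed limits (rad/s): [2.22, 2.22, 2.57, 3.14, 3.14, 3.14].

### API

Orientations are given as [roll, pitch, yaw] about the fixed x, y, z axes, in that order (R = Rz(yaw) Ry(pitch) Rx(roll)).
In Python, from station import ctrl gives the robot as it stands.
- The arm moves only by the tool carry_out, never from a script. Its argument "motion" is text: rows parted by semicolons, each of 7 numbers parted by spaces: the shift along the world's x, y, z in m, then the turn, a rotation vector about the world's x, y, z in degrees, then the closure in counts, from 0 (fully open) to 255 (shut). In form: dx dy dz wx wy wz hand; .... A call has 1 to 20 rows; each row shifts and turns the commanded pose from where the row before left it; what a row does not reach is not made up. A row lasts 1/12 s, in which the tool goes at most 41.7 mm and 7.16 degrees, less where a joint would pass 70% of its speed; a pose out of reach is approached as far as the arm can. A call is refused whole if a number of a shift passes 0.0417 or a number of a turn 7.16, either way. A call with a gripper value outside its range is refused whole. The fingers move at their own pace and stop on an object; "grip_force" is the grip in N (left out, the last holds). Time passes only in rows, so rows that do not move let the fingers close. It gives the time, the measured TCP pose, the force, the opening and the grip force at its end, in the units of the state.
- ctrl.get_obs(): the state, without advancing time (a new reading comes with each control period).
- ctrl.camera(name): name is "scene" or "side" or "wrist"; returns a dict with "pixels" (400x640x3 uint8, red, green, blue), "range_z" (400x640 float32, m along the optical axis (not along the pixel's ray), 0 where there is no reading), "K" (3x3 intrinsics, pixels), "position" and "attitude" of the camera in the world. Camera axes: x right, y up, looking along -z (the intrinsics and any distortion apply to the point x, -y, -z); pixel columns grow to the right and rows downward; lengths in m; the calibration is good to about 2 mm. A picture is of the moment at which its call begins.
- ctrl.hand_in(): hands the job in; it is judged then, once.
The state is a dict: "time_s": time; "qpos": joint angles; "joint_vel": joint speeds; "tau": joint torques, N m; "ee_pos": TCP position; "eef_rot": TCP orientation; "force": force on the tool from outside, world axes, zero at the start; "moment": the same for the moment, N m; "grip_width": finger opening in m; "grip_force": force on a finger pad.
Only numpy, scipy, OpenCV 4.12 (cv2) and the standard library are available. Lean on these libraries where they do the work, as an engineer would, in place of code of your own. Each camera call takes 0.05 s, during which the arm holds its last target. There are 200 camera calls.

### The job

Slide the empty stock bin across the counter until it stands flat, squarely and centrally under the lip of the tipping tray, right up against the foot of the tray's stand. Then tip the tray up by its handle until all four metal parts have slid off over the lip into the bin, and lower the tray gently back to level without letting it drop, leaving the bin where it is. Leave the spray can, the carton and the screwdriver alone.

Things in the scene. Friction and masses are not known exactly. Their poses are not given: they have to be found in the camera images.
- stand: Grey steel stand of the tipping tray, fixed to the counter. Origin on the counter straight below the hinge axis, at mid width. Its x axis points level the way the tray tips (from handle to lip; roughly world -y), y along the hinge axis, z up. Foot plate x -200 to +5 mm, y -85 to +85 mm, 8 mm thick; two upright cheeks at y = +-86 mm (8 mm thick, x -27 to +5 mm, up to z 140 mm) carry the hinge.
- hinge (a point): Middle of the hinge axis of the tray, 130 mm above the counter, on the stand; axes as the stand's.
- tray (a joint): Tilt of the tray in rad: 0 level (at rest on its stop), growing as the handle is raised and the lip dips, up to 0.95. It falls back to 0 by itself if let go. Friction of the parts on the tray is not known: they start to slide somewhere in the upper half of the range.
- tray_handle (a point): Middle of the tray's handle: a round bar 12 mm thick, about 100 mm long, parallel to the hinge axis, its centre 55 mm behind the outer face of the tray's back wall. With the tray level it lies 225 mm behind the hinge axis (stand x = -0.225) and 10 mm above it (140 mm over the counter). Axes turn with the tray.
- tray_lip (a point): Middle of the tray's open front edge, on the upper face of the floor, 55 mm ahead of the hinge axis and, when level, at its height (130 mm); it dips as the tray tips. The aluminium tray is 225 mm long, 150 mm wide, floor 4 mm thick, with 25 mm high walls at both sides and the back (4 mm thick) and no wall at the lip.
- bin: Empty loose open-topped grey plastic stock bin, 160 mm (its x) by 210 mm (its y) by 55 mm high, walls and floor 4 mm, about 0.35 kg. Origin: centre of its underside, z up. In place, its x axis runs along the stand's x axis, its 210 mm side against the front edge of the foot plate, its centre about 85 mm ahead of the hinge axis.
- coupling_nut_mid (a point): Middle of a long hexagonal steel nut, 66 mm long, 36 mm across flats, loose on the tray, lying along its x.
- flange_bearing_mid (a point): Middle (half height) of a two-bolt flange bearing, dark steel, 70 by 40 mm, 27 mm high with a round hub, loose on the tray.
- pillow_block_mid (a point): Middle (half height) of a pillow-block bearing, dark steel, foot 70 by 30 mm, 42 mm high with a round housing, loose on the tray.
- pipe_tee_mid (a point): Middle of a steel pipe tee, 68 mm long, 42 mm wide over its branch, 34 mm high, loose on the tray.
- spray_can: Bystander: upright spray can with yellow label, 56 mm across, 150 mm high, left of the tray. Origin: centre of its underside.
- carton: Bystander: cardboard carton 90 by 140 by 60 mm high, beyond the tray. Origin: centre of its underside.
- screwdriver: Bystander: screwdriver with orange handle lying on the counter beyond the bin. Origin: middle of the tool, its x along the tool.
Not all that is in view belongs to the job. Leave any red look-alike of the part that bears pillow_block_mid alone. What is shaped like the part that bears flange_bearing_mid but red is not meant.

How it is judged:
On the way, in this order (a step that is already met when the one before it is completed fails the run):
1. the bin stands flat under the lip, up to the stand's foot (centre 65 to 115 mm ahead of the hinge axis, within 35 mm of the middle, square within 0.2 rad), with the tray still level (x of bin in the frame of stand between 0.065 and 0.115 m and y of bin in the frame of stand between -0.035 and 0.035 m and angle between the x axis of bin and the x axis of stand, either way round below 0.2 rad and angle between bin's own z axis and vertical below 0.08 rad and height (world z) of bin below 0.01 m and value of joint tray below 0.1 rad), for 0.2 s.
2. the tray is tipped (over 0.1 rad) and all four parts are in the bin (x of coupling_nut_mid in the frame of bin between -0.077 and 0.077 m and y of coupling_nut_mid in the frame of bin between -0.102 and 0.102 m and z of coupling_nut_mid in the frame of bin between 0 and 0.06 m and x of flange_bearing_mid in the frame of bin between -0.077 and 0.077 m and y of flange_bearing_mid in the frame of bin between -0.102 and 0.102 m and z of flange_bearing_mid in the frame of bin between 0 and 0.06 m and x of pillow_block_mid in the frame of bin between -0.077 and 0.077 m and y of pillow_block_mid in the frame of bin between -0.102 and 0.102 m and z of pillow_block_mid in the frame of bin between 0 and 0.06 m and x of pipe_tee_mid in the frame of bin between -0.077 and 0.077 m and y of pipe_tee_mid in the frame of bin between -0.102 and 0.102 m and z of pipe_tee_mid in the frame of bin between 0 and 0.06 m and value of joint tray above 0.1 rad), for 0.1 s.
At the end, for the whole second after the job is handed in: All four parts' middles lie within the bin's walls and no higher than 60 mm above its underside; the bin stands flat and still in front of the stand (centre 50 to 140 mm ahead of the hinge axis, within 50 mm of the middle); the tray is back level (below 0.04 rad) (x of coupling_nut_mid in the frame of bin between -0.077 and 0.077 m and y of coupling_nut_mid in the frame of bin between -0.102 and 0.102 m and z of coupling_nut_mid in the frame of bin between 0 and 0.06 m and x of flange_bearing_mid in the frame of bin between -0.077 and 0.077 m and y of flange_bearing_mid in the frame of bin between -0.102 and 0.102 m and z of flange_bearing_mid in the frame of bin between 0 and 0.06 m and x of pillow_block_mid in the frame of bin between -0.077 and 0.077 m and y of pillow_block_mid in the frame of bin between -0.102 and 0.102 m and z of pillow_block_mid in the frame of bin between 0 and 0.06 m and x of pipe_tee_mid in the frame of bin between -0.077 and 0.077 m and y of pipe_tee_mid in the frame of bin between -0.102 and 0.102 m and z of pipe_tee_mid in the frame of bin between 0 and 0.06 m and x of bin in the frame of stand between 0.05 and 0.14 m and y of bin in the frame of stand between -0.05 and 0.05 m and angle between bin's own z axis and vertical below 0.1 rad and height (world z) of bin below 0.01 m and value of joint tray below 0.04 rad and linear speed of bin below 0.02 m/s); the robot touches nothing.
It fails at once if the tray is let drop (falls back faster than 2.5 rad/s) (velocity of joint tray below -2.5 rad/s).
It fails at once if the spray can is moved more than 30 mm (distance of spray_can from where it was at the start of the episode above 0.03 m).
It fails at once if the carton is moved more than 30 mm (distance of carton from where it was at the start of the episode above 0.03 m).
It fails at once if the screwdriver is moved more than 30 mm (distance of screwdriver from where it was at the start of the episode above 0.03 m).
It also fails if it takes over 58 s, if anything falls off the work surface, if the arm or the gripper's body presses on something with over 40 N, if the wrist force passes 120 N, or if a joint passes its speed limit or range.

## Working session

There is one attempt and no reset: what is moved stays moved. The work goes in short steps, Python scripts to look and compute and a tool call to move; the robot and the scene stay as the last step left them, time stands still between calls to the robot, and variables do not carry over. Pictures are saved under pics/ and viewed, at most 10 in all, crops included, and the job is handed in when it is done.

Besides the shell and the picture viewer there is one more tool, called after ">>>" by a JSON object that holds its "fn" and its "kwargs". carry_out: Moves the arm, as the interface text tells. Its arguments: {"type":"object","properties":{"motion":{"type":"string"},"grip_force":{"type":"number"}},"required":["motion"]}

```bash
mkdir -p pics
cat > h.py <<'E'
import numpy as np, cv2
from station import ctrl
def cloud(c):
    K=c["K"];v,u=np.mgrid[0:400,0:640];z=c["range_z"]
    P=np.stack([(u-K[0,2])/K[0,0]*z,-(v-K[1,2])/K[1,1]*z,-z],-1)
    R=np.array(c["attitude"])
    if R.shape!=(3,3): raise Exception(R)
    return P@R.T+np.array(c["position"])
E
python3 - <<'E'
from h import *
for n in("scene","side"):
    c=ctrl.camera(n);print({k:(c[k] if k not in("pixels","range_z") else 0) for k in c})
    cv2.imwrite(f"pics/{n}0.png",c["pixels"][:,:,::-1]); np.savez(f"{n}0.npz",**c)
print(ctrl.get_obs())
E
```

```text
{'pixels': 0, 'range_z': 0, 'K': array([[463.58092082,   0.        , 319.87900337],
       [  0.        , 463.58092082, 193.22878501],
       [  0.        ,   0.        ,   1.        ]]), 'position': array([ 1.28057966, -0.01794439,  1.08359731]), 'attitude': array([0.64103908, 0.00236795, 1.38772778])}
{'pixels': 0, 'range_z': 0, 'K': array([[414.67287164,   0.        , 326.26521477],
       [  0.        , 414.67287164, 198.22303897],
       [  0.        ,   0.        ,   1.        ]]), 'position': array([0.29156596, 0.93533397, 0.89117178]), 'attitude': array([ 0.84038762, -0.0098406 , -2.80274478])}
{'time_s': 0.1, 'qpos': array([ 1.04441613e+00,  3.00438398e-01,  1.52152547e+00, -2.34265684e-05,
        1.32071623e+00, -6.65876427e-02]), 'joint_vel': array([-0.00124608, -0.00172054, -0.0011883 , -0.00056135,  0.0006852 ,
       -0.00191289]), 'tau': array([ 1.55575359e-03, -5.32641399e+01, -3.53286195e+01,  7.09296344e-02,
        2.35026958e-02, -3.26319264e-05]), 'ee_pos': array([0.24394839, 0.49266702, 0.2049278 ]), 'eef_rot': array([-3.14050611e+00, -4.97158509e-05,  2.68180588e+00]), 'force': array([-0.9024962 , -0.2496928 , -0.21265134]), 'moment': array([-0.01110608,  0.01508366,  0.03074897]), 'grip_force': 0.0, 'grip_width': 0.09391438624110596}
```

View pics/scene0.png

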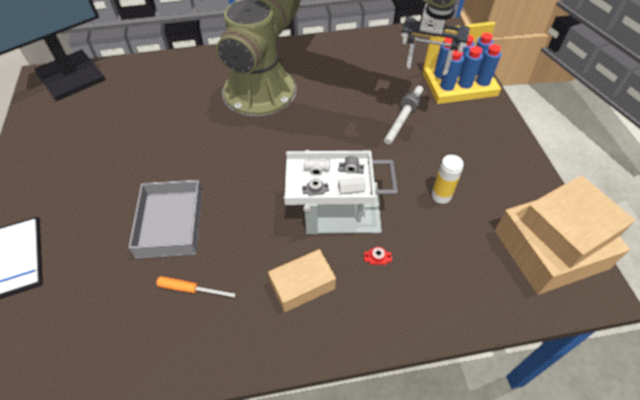

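View pics/side0.png

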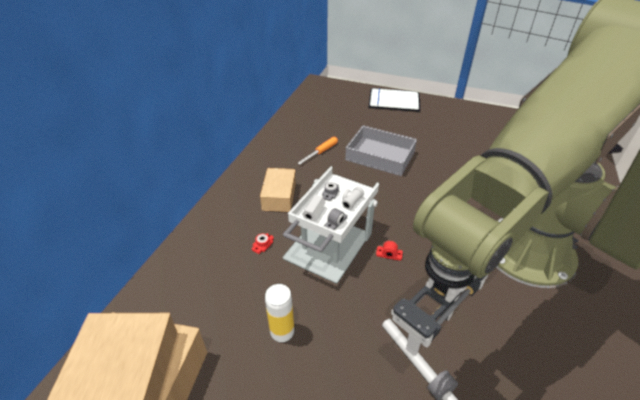

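The scene view shows the bin at about (167,218), with the tray at (330,178), its lip to the left and its handle at (388,177). The screwdriver is at (195,287), the carton at (302,280), the can at (447,180), and a red flange at (378,256). The side view also shows a red pillow block at (390,250). Next I'll measure from depth.

```bash
sed -i '/R=np.array/,/raise/d; s/return P@R.T/R=Rotation.from_euler("xyz",c["attitude"]).as_matrix()\n    return P@R.T/; 1a from scipy.spatial.transform import Rotation' h.py
python3 - <<'E'
from h import *
def rect(P,m,name):
    q=P[m]; r=cv2.minAreaRect(q[:,:2].astype(np.float32)); print(name,len(q),np.round(r[0],4),np.round(r[1],4),round(r[2],2),'z',np.round(np.percentile(q[:,2],[2,50,98]),4))
for n,boxes in (("scene",dict(bin=(120,170,215,265),tray=(275,140,385,215),handle=(379,155,402,200),foot=(300,200,385,236),can=(428,150,465,208),carton=(262,248,340,310),driver=(150,272,240,302),red=(360,244,395,268))),
 ("side",dict(bin=(340,122,420,175),tray=(285,165,382,245),handle=(280,210,335,250),foot=(280,225,365,280),can=(260,280,300,345),carton=(255,162,300,215),driver=(295,132,342,168),red=(250,230,275,255),red2=(373,238,405,262)))):
    c=dict(np.load(f"{n}0.npz")); P=cloud(c); px=c["pixels"].astype(int); sat=px.max(2)-px.min(2)
    tab=P[230:260,420:480] if n=="scene" else P[300:330,330:370]; print(n,"table z",np.median(tab[...,2]))
    for k,(a,b,d,e) in boxes.items():
        m=np.zeros((400,640),bool); m[b:e,a:d]=1; m&=c["range_z"]>0; Z=P[...,2]
        lo,hi={'bin':(.048,.06),'tray':(.146,.165),'handle':(.132,.152),'foot':(.005,.0125),'can':(.14,.16),'carton':(.055,.065),'driver':(.006,.05),'red':(.006,.06),'red2':(.006,.06)}[k]
        m&=(Z>lo)&(Z<hi)
        if k=='foot': m&=px.sum(2)>250
        if 'red' in k: m&=sat>100
        if m.sum()>5: rect(P,m,k)
E
```

```text
scene table z -0.0013739505195468071
bin 512 [ 0.5099 -0.3033] [0.1622 0.2145] 83.89 z [0.0483 0.0523 0.0571]
tray 1487 [0.5436 0.1566] [0.2616 0.1571] 79.26 z [0.1464 0.1541 0.1645]
handle 274 [0.5672 0.2904] [0.044  0.1151] 75.26 z [0.1353 0.1429 0.1474]
foot 1283 [0.5828 0.1739] [0.2026 0.1051] 81.83 z [0.0051 0.0072 0.0113]
can 260 [0.5595 0.4692] [0.0498 0.0525] 62.65 z [0.141  0.1481 0.1524]
carton 1883 [0.764  0.0287] [0.092  0.1403] 16.22 z [0.0555 0.0589 0.0627]
driver 495 [ 0.7284 -0.2351] [0.1966 0.0268] 69.53 z [0.0099 0.0202 0.0274]
red 221 [0.724  0.2352] [0.069  0.0401] 76.99 z [0.0062 0.0103 0.0284]
side table z -0.0018176858194112189
bin 207 [ 0.5076 -0.295 ] [0.1686 0.2103] 84.12 z [0.0481 0.0506 0.0544]
tray 1291 [0.5425 0.1737] [0.2832 0.1549] 80.09 z [0.1464 0.1535 0.1644]
handle 793 [0.5652 0.2558] [0.1218 0.1345] 80.59 z [0.1338 0.1425 0.1516]
foot 1337 [0.5428 0.1867] [0.2063 0.1685] 80.03 z [0.0051 0.0063 0.0097]
can 425 [0.5552 0.4758] [0.0498 0.0517] 10.69 z [0.1407 0.148  0.1507]
carton 721 [0.7606 0.0362] [0.0899 0.1447] 15.96 z [0.0551 0.057  0.0605]
driver 178 [ 0.7226 -0.2274] [0.199  0.0243] 69.11 z [0.0071 0.0155 0.0244]
red 168 [0.7159 0.2432] [0.0708 0.04  ] 67.59 z [0.0063 0.0095 0.0248]
red2 271 [0.3699 0.1591] [0.0686 0.0337] 4.61 z [0.0069 0.0262 0.0407]
```

>>> {"fn": "carry_out", "kwargs": {"motion": "0.004 -0.015 0.005 0 0 0 0; 0.0086 -0.029 0.005 0 0 1 0; 0.0086 -0.03 0.005 0 0 1 0; 0.0086 -0.03 0 0 0 1 0; 0.0086 -0.03 0 0 0 1 0; 0.0086 -0.03 0 0 0 1 0; 0.0086 -0.03 0 0 0 1 0; 0.0086 -0.03 0 0 0 1 0; 0.0086 -0.03 0 0 0 1 0; 0.0086 -0.03 0 0 0 1 0; 0.0086 -0.03 0 0 0 1 0; 0.0086 -0.03 0 0 0 1 0; 0.0086 -0.03 0 0 0 1 0; 0.0086 -0.03 0 0 0 1 0; 0.0086 -0.03 0 0 0 1 0; 0.0086 -0.03 0 0 0 1 0; 0.0086 -0.03 0 0 0 1 0; 0.0086 -0.03 0 0 0 1 0; 0.0086 -0.03 0 0 0 1 0; 0.0086 -0.03 0 0 0 1 0"}}

```text
time_s: 1.77
ee_pos: [0.4115, -0.0928, 0.2203]
eef_rot: [3.142, -0.0, 3.014]
force: [0.6, 0.7, -0.2]
grip_width: 0.0941
grip_force: 0.0
```

>>> {"fn": "carry_out", "kwargs": {"motion": "0.009 -0.0284 -0.005 0 0 1 0; 0.009 -0.0284 -0.005 0 0 0.5 0; 0.009 -0.0284 -0.005 0 0 0 0; 0.009 -0.0284 -0.01 0 0 0 0; 0.009 -0.0284 -0.01 0 0 0 0; 0.009 -0.0284 -0.01 0 0 0 0; 0.009 -0.0284 -0.01 0 0 0 0; 0.009 -0.0284 -0.01 0 0 0 0; 0.009 -0.0284 -0.01 0 0 0 0; 0.009 -0.0284 -0.01 0 0 0 0; 0 0 0 0 0 0 0; 0 0 0 0 0 0 0"}}

```text
time_s: 2.77
ee_pos: [0.5009, -0.3757, 0.1337]
eef_rot: [3.14, -0.002, 3.038]
force: [-0.8, 1.0, 0.5]
grip_width: 0.0943
grip_force: 0.0
```

Run:
```python
from h import *
c=ctrl.camera("wrist");print(c["position"],c["attitude"],ctrl.get_obs()["ee_pos"],ctrl.get_obs()["eef_rot"])
cv2.imwrite("pics/w1.png",c["pixels"][:,:,::-1]);np.savez("w1.npz",**c)
P=cloud(c);m=(P[...,2]>.045)&(P[...,2]<.062)&(c["range_z"]>0)
q=P[m];print(len(q),cv2.minAreaRect(q[:,:2].astype(np.float32)),np.median(q[:,2]))
for x in np.arange(.42,.6,.03):
    s=q[abs(q[:,0]-x)<.01]; s=s[s[:,1]<-.33]
    if len(s): print(round(x,2),np.percentile(s[:,1],[2,50,98]).round(4))
```

```text
[ 0.41819404 -0.36743257  0.31356449] [-2.89012384e-01 -7.78579406e-04  1.46599618e+00] [ 0.50116144 -0.37493066  0.13474967] [ 3.14071621e+00 -1.08973101e-03  3.03911546e+00]
5956 ((0.5096457600593567, -0.30105355381965637), (0.1596643328666687, 0.20986232161521912), 83.73526000976562) 0.05440835902290925
0.42 [-0.3723 -0.3699 -0.3676]
0.45 [-0.3756 -0.3732 -0.3708]
0.48 [-0.3789 -0.3764 -0.374 ]
0.51 [-0.3821 -0.3796 -0.3772]
0.54 [-0.3856 -0.3829 -0.3804]
0.57 [-0.3888 -0.3866 -0.3844]
```

View pics/w1.png

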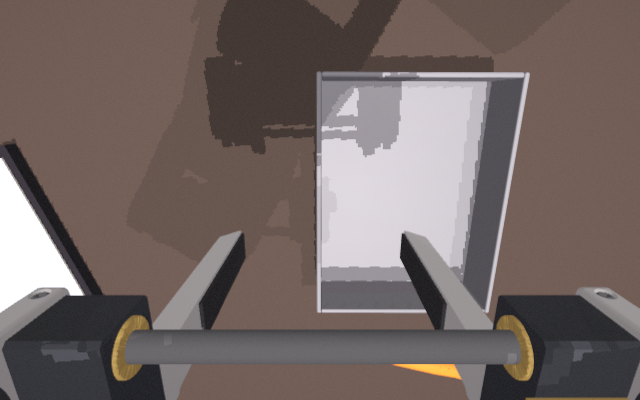

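The wrist view shows the bin's near wall at column 319, between the two open fingers, and the depth fit gives a 160 x 210 mm outline as it should. I'll go down and grip that wall.

>>> {"fn": "carry_out", "kwargs": {"motion": "0 -0.0036 -0.02 0 0 0 0; 0 0 -0.022 0 0 0 0; 0 0 -0.022 0 0 0 0; 0 0 -0.02 0 0 0 0; 0 0 -0.018 0 0 0 0; 0 0 -0.008 0 0 0 0; 0 0 0 0 0 0 255; 0 0 0 0 0 0 255; 0 0 0 0 0 0 255; 0 0 0 0 0 0 255; 0 0 0 0 0 0 255; 0 0 0 0 0 0 255; 0 0 0 0 0 0 255; 0 0 0 0 0 0 255", "grip_force": 15}}

```text
time_s: 3.98
ee_pos: [0.5015, -0.3788, 0.0256]
eef_rot: [-3.141, 0.0, 3.039]
force: [0.0, -0.6, 0.0]
grip_width: 0.0439
grip_force: 0.0
```

>>> {"fn": "carry_out", "kwargs": {"motion": "0 0 0 0 0 0 255; 0 0 0 0 0 0 255; 0 0 0 0 0 0 255; 0 0 0 0 0 0 255; 0 0 0 0 0 0 255; 0 0 0 0 0 0 255; 0 0 0 0 0 0 255; 0 0 0 0 0 0 255"}}

```text
time_s: 4.65
ee_pos: [0.5015, -0.3787, 0.0254]
eef_rot: [3.142, 0.0, 3.039]
force: [-0.0, -0.5, -0.1]
grip_width: 0.0036
grip_force: 15.0
```

Run:
```python
from h import *
# stand in stand-axes coordinates, both views, yaw 80 deg line
a=np.radians(-100);ex=np.array([np.cos(a),np.sin(a)]);ey=np.array([-ex[1],ex[0]])
for n in("scene","side"):
    c=dict(np.load(f"{n}0.npz"));P=cloud(c);px=c["pixels"].astype(int);Z=P[...,2]
    reg=(P[...,0]>.4)&(P[...,0]<.68)&(P[...,1]>0)&(P[...,1]<.36)&(c["range_z"]>0)&(px.min(2)>60)
    for nm,lo,hi in (("rim",.149,.16),("foot",.004,.012),("floor",.123,.136),("handle",.13,.15)):
        m=reg&(Z>lo)&(Z<hi); q=P[m][:,:2]; s=q@ex;t=q@ey
        print(n,nm,len(q),'s',np.percentile(s,[.3,1,50,99,99.7]).round(3),'t',np.percentile(t,[.5,2,50,98,99.5]).round(3),)
        r=cv2.minAreaRect(q.astype(np.float32));print(np.round(r[1],3),r[2])
print(ex,ey)
```

```text
scene rim 1006 s [-0.343 -0.343 -0.22  -0.124 -0.119] t [0.43  0.431 0.53  0.584 0.585]
[0.244 0.158] 79.97801971435547
scene foot 1546 s [-0.415 -0.372 -0.283 -0.185 -0.117] t [0.434 0.485 0.549 0.593 0.61 ]
[0.229 0.358] 5.510509014129639
scene floor 2119 s [-0.375 -0.34  -0.221 -0.12  -0.119] t [0.432 0.433 0.502 0.595 0.601]
[0.278 0.193] 84.43833923339844
scene handle 2119 s [-0.403 -0.402 -0.248 -0.121 -0.12 ] t [0.431 0.432 0.517 0.595 0.6  ]
[0.286 0.194] 80.22705841064453
side rim 871 s [-0.35  -0.35  -0.242 -0.135 -0.126] t [0.427 0.428 0.485 0.579 0.58 ]
[0.227 0.154] 80.12525939941406
side foot 1774 s [-0.38  -0.378 -0.319 -0.179 -0.177] t [0.371 0.419 0.476 0.581 0.585]
[0.208 0.223] 80.50750732421875
side floor 1556 s [-0.408 -0.35  -0.234 -0.124 -0.122] t [0.409 0.416 0.507 0.576 0.578]
[0.287 0.192] 80.06988525390625
side handle 1575 s [-0.411 -0.41  -0.319 -0.134 -0.127] t [0.411 0.418 0.5   0.577 0.592]
[0.288 0.192] 81.38069915771484
[-0.17364818 -0.98480775] [ 0.98480775 -0.17364818]
```

>>> {"fn": "carry_out", "kwargs": {"motion": "0 0.005 0 0 0 0 255; 0 0.01 0 0 0 -0.2 255; -0.0004 0.016 0 0 0 -0.25 255; -0.0004 0.018 0 0 0 -0.25 255; -0.0004 0.018 0 0 0 -0.25 255; -0.0004 0.018 0 0 0 -0.25 255; -0.0004 0.018 0 0 0 -0.25 255; -0.0004 0.018 0 0 0 -0.25 255; -0.0004 0.018 0 0 0 -0.25 255; -0.0004 0.018 0 0 0 -0.25 255; -0.0004 0.018 0 0 0 -0.25 255; -0.0004 0.018 0 0 0 -0.25 255; -0.0004 0.018 0 0 0 -0.25 255; -0.0004 0.018 0 0 0 -0.25 255; -0.0004 0.018 0 0 0 -0.25 255; -0.0004 0.016 0 0 0 -0.25 255; -0.0004 0.01 0 0 0 0 255; 0 0.005 0 0 0 0 255; 0 0 0 0 0 0 255"}}

```text
time_s: 6.23
ee_pos: [0.4953, -0.0997, 0.0254]
eef_rot: [3.141, -0.0, 2.976]
force: [0.5, 0.5, -2.1]
grip_width: 0.0039
grip_force: 15.0
```

Run:
```python
from h import *
a=np.radians(-100);ex=np.array([np.cos(a),np.sin(a)]);ey=np.array([-ex[1],ex[0]])
c=ctrl.camera("wrist");s=ctrl.camera("scene")
cv2.imwrite("pics/2.png",np.vstack([c["pixels"],s["pixels"]])[:,:,::-1][60:600])
P=cloud(c);ok=c["range_z"]>0
m=(P[...,2]>.05)&(P[...,2]<.06)&ok&(P[...,1]<.05)
q=P[m];print(cv2.minAreaRect(q[:,:2].astype(np.float32)))
m=(P[...,2]>.12)&(P[...,2]<.17)&ok&(P[...,1]>-.05)
q=P[m];print("tray",len(q)); 
if len(q): print(np.percentile(q[:,:2]@ex,[50,99,99.8]),np.percentile(q[:,:2]@ey,[.3,1,50,99,99.7]))
print(ctrl.get_obs()["ee_pos"])
```

```text
((0.48896729946136475, -0.030565373599529266), (0.16410541534423828, 0.19070962071418762), 88.01966857910156)
tray 10072
[-0.05958677 -0.03449746 -0.03383184] [0.47047882 0.47075108 0.47898636 0.50783448 0.51031328]
[ 0.49537415 -0.1007754   0.02539055]
```

View pics/2.png

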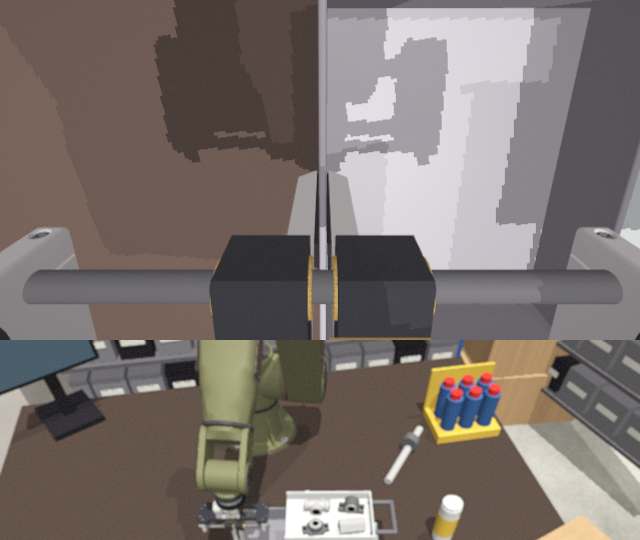

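>>> {"fn": "carry_out", "kwargs": {"motion": "0.0009 0.005 0 0 0 -0.2 255; 0.0009 0.005 0 0 0 -0.2 255; 0.0009 0.005 0 0 0 0 255; 0.0007 0.004 0 0 0 0 255; 0.0005 0.003 0 0 0 0 255; 0.0002 0.001 0 0 0 0 255; 0.0002 0.001 0 0 0 0 255; 0 0 0 0 0 0 255"}}

```text
time_s: 7.0
ee_pos: [0.4998, -0.0765, 0.0254]
eef_rot: [3.141, -0.0, 2.968]
force: [0.2, 1.2, -2.2]
grip_width: 0.0038
grip_force: 15.0
```

>>> {"fn": "carry_out", "kwargs": {"motion": "0.0002 0.001 0 0 0 0 255; 0.0002 0.001 0 0 0 0 255; 0.0002 0.001 0 0 0 0 255; 0 0 0 0 0 0 255"}}

```text
time_s: 7.33
ee_pos: [0.5001, -0.0754, 0.0255]
eef_rot: [-3.139, -0.0, 2.968]
force: [-3.5, -15.4, -1.1]
grip_width: 0.0037
grip_force: 15.0
```

>>> {"fn": "carry_out", "kwargs": {"motion": "-0.0003 -0.002 0 0 0 0 255; 0 0 0 0 0 0 180; 0 0 0 0 0 0 150; 0 0 0 0 0 0 130; 0 0 0 0 0 0 130; 0 0 0 0 0 0 130; 0 0 0 0 0 0 130; 0 0 0.01 0 0 0 130; 0 0 0.025 0 0 0 130; 0 0 0.03 0 0 0 130; 0 0 0.035 0 0 0 130; 0 0 0.035 0 0 0 130; 0 0 0.035 0 0 0 130; 0 0 0.03 0 0 0 130; 0 0 0.02 0 0 0 130; 0 0 0.01 0 0 0 130; 0 0 0 0 0 0 130"}}

```text
time_s: 8.75
ee_pos: [0.5005, -0.0758, 0.2577]
eef_rot: [-3.141, 0.004, 2.968]
force: [0.1, -0.0, 0.4]
grip_width: 0.0461
grip_force: 0.0
```

Run:
```python
from h import *
a=np.radians(-100);ex=np.array([np.cos(a),np.sin(a)]);ey=np.array([-ex[1],ex[0]])
c=ctrl.camera("wrist");cv2.imwrite("pics/3.png",c["pixels"][:,:,::-1])
P=cloud(c);ok=c["range_z"]>0
m=(P[...,2]>.05)&(P[...,2]<.06)&ok&(P[...,1]<.05)
q=P[m];r=cv2.minAreaRect(q[:,:2].astype(np.float32));print(r,np.array(r[0])@ex,np.array(r[0])@ey)
m=(P[...,2]>.125)&(P[...,2]<.165)&ok&(P[...,1]>-.02)
q=P[m];print("tray",len(q),np.percentile(q[:,:2]@ex,[50,99,99.8]),np.percentile(q[:,:2]@ey,[.3,1,50,99,99.7]))
print(ctrl.get_obs()["ee_pos"],ctrl.get_obs()["grip_width"])
```

```text
((0.6032924652099609, -0.027291804552078247), (0.1355905681848526, 0.3970561623573303), 79.91297149658203) -0.07788345646731913 0.5988662691983277
tray 33450 [-0.20339299 -0.12077746 -0.12018594] [0.41447241 0.42010768 0.50525824 0.58189787 0.59537529]
[ 0.50005612 -0.07569347  0.25567702] 0.046272445747334766
```

View pics/3.png

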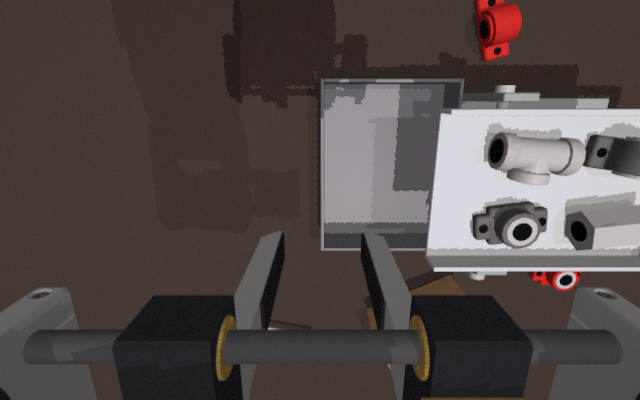

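The wrist view shows the bin standing square, its right edge (column 463) just under the tray lip at column 440. All four parts are on the tray, with the red look-alikes outside it. Next is the handle.

>>> {"fn": "carry_out", "kwargs": {"motion": "0.002 0.01 0 0 0 0 130; 0.004 0.022 0 0 0 0 130; 0.0048 0.027 0 0 0 0 130; 0.0048 0.027 0 0 0 0 130; 0.0048 0.027 0 0 0 0 130; 0.0048 0.027 0 0 0 0 130; 0.0048 0.027 0 0 0 0 130; 0.0048 0.027 0 0 0 0 130; 0.0048 0.027 0 0 0 0 130; 0.0048 0.027 0 0 0 0 130; 0.0048 0.027 0 0 0 0 130; 0.0048 0.027 0 0 0 0 130; 0.0048 0.027 0 0 0 0 130; 0.0048 0.027 0 0 0 0 130; 0.004 0.02 -0.01 0 0 0 130; 0.002 0.008 -0.01 0 0 0 130; 0 0 -0.01 0 0 0 130; 0 0 0 0 0 0 130"}}

```text
time_s: 10.3
ee_pos: [0.5686, 0.3076, 0.2215]
eef_rot: [-3.138, -0.005, 2.968]
force: [-0.5, -0.4, 0.1]
grip_width: 0.046
grip_force: 0.0
```

Run:
```python
from h import *
a=np.radians(-100);ex=np.array([np.cos(a),np.sin(a)]);ey=np.array([-ex[1],ex[0]])
c=ctrl.camera("wrist");cv2.imwrite("pics/4.png",c["pixels"][:,:,::-1])
P=cloud(c);ok=c["range_z"]>0;px=c["pixels"].astype(int)
S=P[...,:2]@ex;T=P[...,:2]@ey
m=(P[...,2]>.125)&(P[...,2]<.16)&ok&(S<-.365)
q=P[m];s=S[m];t=T[m];print(len(q))
for x in np.arange(.43,.58,.01):
    k=abs(t-x)<.005
    if k.sum()>5: print(round(x,3),k.sum(),np.percentile(s[k],[2,50,98]).round(4),q[k][:,2].max().round(4))
o=ctrl.get_obs();p=o["ee_pos"];print(p,p[:2]@ex,p[:2]@ey,o["grip_width"])
```

```text
7358
0.44 315 [-0.5701 -0.556  -0.5459] 0.1515
0.45 1267 [-0.5786 -0.5449 -0.3678] 0.1521
0.46 1537 [-0.5836 -0.5402 -0.368 ] 0.1524
0.47 1205 [-0.5847 -0.5491 -0.3961] 0.1522
0.48 1032 [-0.5824 -0.55   -0.396 ] 0.1524
0.49 590 [-0.576  -0.5508 -0.3957] 0.1519
0.5 165 [-0.4058 -0.4    -0.395 ] 0.1476
0.51 155 [-0.4058 -0.4008 -0.3949] 0.1479
0.52 156 [-0.4059 -0.4004 -0.3948] 0.1478
0.53 152 [-0.4059 -0.4    -0.3948] 0.1476
0.54 148 [-0.406  -0.4004 -0.3947] 0.1477
0.55 419 [-0.406  -0.3886 -0.3689] 0.1476
0.56 217 [-0.4043 -0.3852 -0.3683] 0.1476
[0.56901925 0.30722865 0.22334353] -0.40137030743746394 0.5070248700761674 0.04628262432428196
```

View pics/4.png

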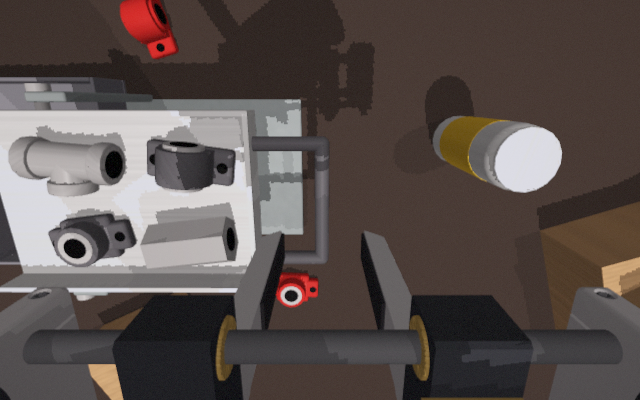

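The wrist view shows the handle bar at column 322, between the fingers. The cloud puts it at s = -0.400 and z = 0.1416, against an expected 0.140. I'll descend and grip it.

>>> {"fn": "carry_out", "kwargs": {"motion": "0 -0.001 -0.015 0 0 0 130; 0 0 -0.022 0 0 0 130; 0 0 -0.022 0 0 0 130; 0 0 -0.02 0 0 0 130; 0 0 -0.015 0 0 0 130; 0 0 -0.0065 0 0 0 130; 0 0 0 0 0 0 255; 0 0 0 0 0 0 255; 0 0 0 0 0 0 255; 0 0 0 0 0 0 255; 0 0 0 0 0 0 255; 0 0 0 0 0 0 255; 0 0 0 0 0 0 255; 0 0 0 0 0 0 255; 0 0 0 0 0 0 255; 0 0 0 0 0 0 255", "grip_force": 35}}

```text
time_s: 11.68
ee_pos: [0.5697, 0.3064, 0.1256]
eef_rot: [-3.14, 0.0, 2.968]
force: [-2.4, -7.1, 3.7]
grip_width: 0.0108
grip_force: 35.0
```

Run:
```python
import numpy as np
f=np.arctan2(.01,.225);r=np.hypot(.225,.01)
th=np.array([0,.1,.2,.3,.4,.5,.6,.7,.8,.9,.93])
s=-r*np.cos(f+th);z=r*np.sin(f+th)
ds=np.diff(s);dz=np.diff(z)
for a,b,c in zip(th[1:],ds,dz): print(round(a,2),"dx %.4f dy %.4f dz %.4f"%(-.1736*b,-.9848*b,c))
```

```text
0.1 dx -0.0004 dy -0.0021 dz 0.0224
0.2 dx -0.0008 dy -0.0043 dz 0.0221
0.3 dx -0.0011 dy -0.0064 dz 0.0215
0.4 dx -0.0015 dy -0.0085 dz 0.0208
0.5 dx -0.0019 dy -0.0105 dz 0.0198
0.6 dx -0.0022 dy -0.0124 dz 0.0187
0.7 dx -0.0025 dy -0.0142 dz 0.0173
0.8 dx -0.0028 dy -0.0158 dz 0.0158
0.9 dx -0.0030 dy -0.0173 dz 0.0141
0.93 dx -0.0010 dy -0.0054 dz 0.0039
```

>>> {"fn": "carry_out", "kwargs": {"motion": "-0.0002 -0.002 0.011 0 0 0 255; -0.0002 -0.001 0.0114 0 0 0 255; -0.0004 -0.0021 0.0111 0 0 0 255; -0.0004 -0.0022 0.011 0 0 0 255; -0.0005 -0.0031 0.0108 0 0 0 255; -0.0006 -0.0033 0.0107 0 0 0 255; -0.0007 -0.004 0.0105 0 0 0 255; -0.0008 -0.0045 0.0103 0 0 0 255; 0 0 0 0 0 0 255"}}

```text
time_s: 12.43
ee_pos: [0.566, 0.285, 0.2145]
eef_rot: [3.14, 0.002, 2.968]
force: [1.3, 6.9, -2.4]
grip_width: 0.0107
grip_force: 35.0
```

>>> {"fn": "carry_out", "kwargs": {"motion": "-0.0005 -0.0025 0.005 0 0 0 255; -0.0005 -0.0026 0.005 0 0 0 255; -0.0005 -0.0027 0.0049 0 0 0 255; -0.0005 -0.0027 0.0049 0 0 0 255; -0.0005 -0.003 0.0047 0 0 0 255; -0.0005 -0.0031 0.0047 0 0 0 255; -0.0006 -0.0031 0.0047 0 0 0 255; -0.0006 -0.0032 0.0046 0 0 0 255; -0.0006 -0.0035 0.0044 0 0 0 255; -0.0006 -0.0035 0.0043 0 0 0 255; -0.0006 -0.0036 0.0043 0 0 0 255; -0.0007 -0.0036 0.0043 0 0 0 255; 0 0 0 0 0 0 255; 0 0 0 0 0 0 255; 0 0 0 0 0 0 255"}}

```text
time_s: 13.68
ee_pos: [0.5598, 0.2498, 0.2696]
eef_rot: [3.136, 0.004, 2.969]
force: [5.2, 12.4, 7.6]
grip_width: 0.0111
grip_force: 35.0
```

Run:
```python
from h import *
c=ctrl.camera("scene");s=ctrl.camera("side");print(ctrl.get_obs()["force"])
cv2.imwrite("pics/5.png",cv2.resize(np.hstack([c["pixels"][120:270,200:420],s["pixels"][110:260,260:440]]),(800,300))[:,:,::-1])
```

```text
[ 4.79801749 12.33602677  8.34612316]
```

View pics/5.png

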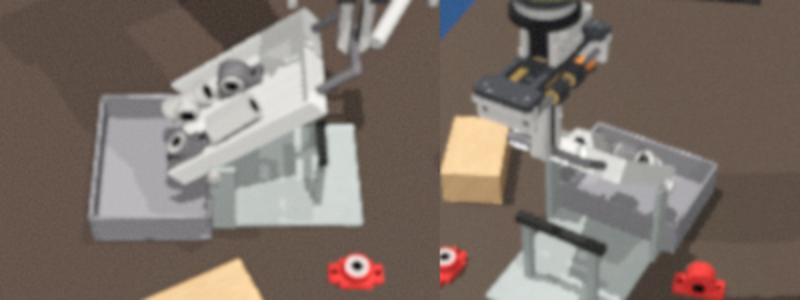

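The left crop (scene) shows the tray tipped with the first parts at the lip around (180,140), sliding into the bin. I'll keep tipping slowly.

>>> {"fn": "carry_out", "kwargs": {"motion": "0 0 0 0 0 0 255; 0 0 0 0 0 0 255; 0 0 0 0 0 0 255; 0 0 0 0 0 0 255; -0.0004 -0.003 0.004 0 0 0 255; -0.0007 -0.0039 0.004 0 0 0 255; -0.0007 -0.0039 0.004 0 0 0 255; -0.0007 -0.004 0.0039 0 0 0 255; -0.0007 -0.0041 0.0036 0 0 0 255; -0.0007 -0.0042 0.0036 0 0 0 255; -0.0007 -0.0043 0.0035 0 0 0 255; -0.0008 -0.0044 0.0034 0 0 0 255; 0 0 0 0 0 0 255; 0 0 0 0 0 0 255; 0 0 0 0 0 0 255; 0 0 0 0 0 0 255"}}

```text
time_s: 15.12
ee_pos: [0.5543, 0.2181, 0.3003]
eef_rot: [3.136, 0.005, 2.969]
force: [3.4, 13.1, 12.5]
grip_width: 0.011
grip_force: 35.0
```

Run:
```python
from h import *
c=ctrl.camera("scene");s=ctrl.camera("side")
cv2.imwrite("pics/6.png",cv2.resize(np.hstack([c["pixels"][120:270,200:420],s["pixels"][110:260,260:440]]),(800,300))[:,:,::-1])
```

```text
(no output)
```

View pics/6.png

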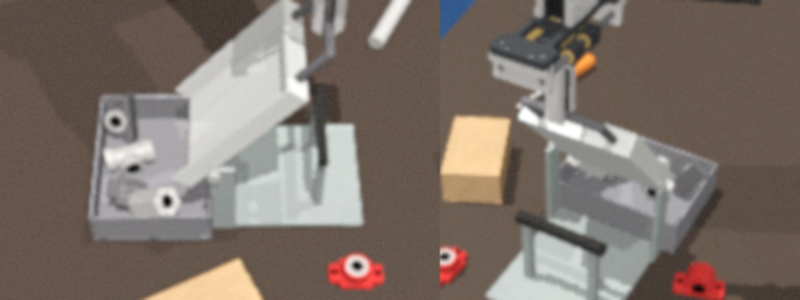

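The tray is empty. The bin holds all four parts: pillow block (115,120), tee (130,155), flange (125,195) and nut (165,200). I'll check the nut's height before lowering, because it may be leaning.

Run:
```python
from h import *
a=np.radians(-100);ex=np.array([np.cos(a),np.sin(a)]);ey=np.array([-ex[1],ex[0]])
c=ctrl.camera("scene");P=cloud(c)
# nut in crop (165,200)/scale 2 -> px
for v in range(210,236,3):
    print(v,[(u,*(np.round([P[v,u,:2]@ex+.1755,P[v,u,:2]@ey-.506,P[v,u,2]],3))) for u in range(270,296,6)])
```

```text
210 [(270, np.float64(0.109), np.float64(0.008), np.float64(0.001)), (276, np.float64(0.091), np.float64(0.011), np.float64(0.005)), (282, np.float64(0.075), np.float64(0.007), np.float64(-0.002)), (288, np.float64(0.049), np.float64(0.078), np.float64(0.101)), (294, np.float64(0.034), np.float64(0.076), np.float64(0.098))]
213 [(270, np.float64(0.104), np.float64(0.038), np.float64(0.03)), (276, np.float64(0.091), np.float64(0.017), np.float64(-0.001)), (282, np.float64(0.074), np.float64(0.017), np.float64(-0.002)), (288, np.float64(0.057), np.float64(0.023), np.float64(0.007)), (294, np.float64(0.035), np.float64(0.075), np.float64(0.083))]
216 [(270, np.float64(0.101), np.float64(0.061), np.float64(0.049)), (276, np.float64(0.083), np.float64(0.077), np.float64(0.072)), (282, np.float64(0.066), np.float64(0.08), np.float64(0.076)), (288, np.float64(0.057), np.float64(0.03), np.float64(0.002)), (294, np.float64(0.04), np.float64(0.032), np.float64(0.004))]
219 [(270, np.float64(0.1), np.float64(0.076), np.float64(0.057)), (276, np.float64(0.081), np.float64(0.091), np.float64(0.07
[... 1116 characters left out ...]
64(-0.029), np.float64(0.758), np.float64(1.084))]
231 [(270, np.float64(0.099), np.float64(0.105), np.float64(0.043)), (276, np.float64(0.084), np.float64(0.105), np.float64(0.042)), (282, np.float64(0.068), np.float64(0.105), np.float64(0.042)), (288, np.float64(0.052), np.float64(0.106), np.float64(0.043)), (294, np.float64(0.036), np.float64(0.105), np.float64(0.042))]
234 [(270, np.float64(0.101), np.float64(0.104), np.float64(0.027)), (276, np.float64(0.085), np.float64(0.105), np.float64(0.029)), (282, np.float64(0.069), np.float64(0.105), np.float64(0.028)), (288, np.float64(0.053), np.float64(0.106), np.float64(0.029)), (294, np.float64(0.037), np.float64(0.104), np.float64(0.026))]
```

Run:
```python
from h import *
a=np.radians(-100);ex=np.array([np.cos(a),np.sin(a)]);ey=np.array([-ex[1],ex[0]])
ims=[]
for n,(y,x) in (("scene",(160,240)),("side",(120,320))):
    c=ctrl.camera(n);P=cloud(c);np.savez(n+"7.npz",**c)
    w=np.s_[y:y+85,x:x+85] if n=="scene" else np.s_[y:y+85,x:x+85]
    z=np.clip(P[w][...,2]/.09*255,0,255).astype(np.uint8)
    ims.append(np.vstack([cv2.resize(c["pixels"][w][:,:,::-1],(390,295),interpolation=2),cv2.resize(cv2.applyColorMap(z,cv2.COLORMAP_JET),(390,295),interpolation=0)]))
cv2.imwrite("pics/7.png",np.hstack(ims))
```

```text
(no output)
```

View pics/7.png

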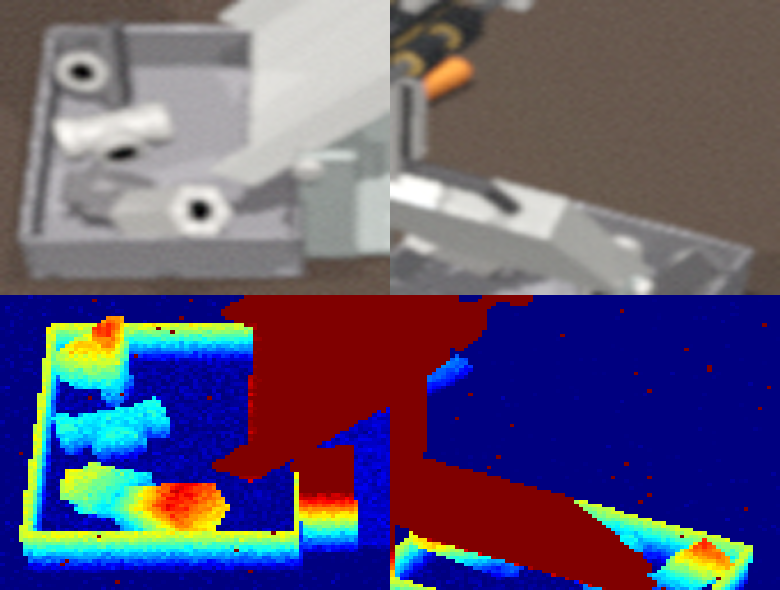

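The nut leans on the flange bearing with its top face at z of about 0.068, so its middle is near 0.043 and inside the bin. The pillow block stands on end in the corner, also inside. Now I'll lower the tray along the same arc.

>>> {"fn": "carry_out", "kwargs": {"motion": "0.0014 0.008 -0.0068 0 0 0 255; 0.0015 0.0085 -0.0072 0 0 0 255; 0.0014 0.008 -0.0078 0 0 0 255; 0.0014 0.0078 -0.008 0 0 0 255; 0.0013 0.0072 -0.0085 0 0 0 255; 0.0012 0.007 -0.0088 0 0 0 255; 0.0011 0.0063 -0.0092 0 0 0 255; 0.0011 0.0061 -0.0095 0 0 0 255; 0.001 0.0054 -0.0098 0 0 0 255; 0.0009 0.0051 -0.01 0 0 0 255; 0.0008 0.0044 -0.0103 0 0 0 255; 0.0007 0.0041 -0.0105 0 0 0 255; 0.0006 0.0033 -0.0107 0 0 0 255; 0.0005 0.0031 -0.0108 0 0 0 255; 0.0004 0.0022 -0.011 0 0 0 255; 0.0004 0.0021 -0.0111 0 0 0 255; 0 0 0 0 0 0 255"}}

```text
time_s: 16.78
ee_pos: [0.5693, 0.3048, 0.1446]
eef_rot: [-3.141, -0.001, 2.968]
force: [4.2, 2.3, -2.0]
grip_width: 0.0111
grip_force: 35.0
```

>>> {"fn": "carry_out", "kwargs": {"motion": "0.0002 0.0012 -0.008 0 0 0 255; 0.0001 0.0008 -0.006 0 0 0 255; 0 0 -0.004 0 0 0 255; 0 0 -0.002 0 0 0 255; 0 0 -0.0015 0 0 0 255; 0 0 0 0 0 0 255; 0 0 0 0 0 0 255"}}

```text
time_s: 17.37
ee_pos: [0.5696, 0.3064, 0.1266]
eef_rot: [-3.141, -0.0, 2.968]
force: [-3.0, -4.9, 3.2]
grip_width: 0.0107
grip_force: 35.0
```

>>> {"fn": "carry_out", "kwargs": {"motion": "0 0 -0.001 0 0 0 255; 0 0 0 0 0 0 220; 0 0 0 0 0 0 180; 0 0 0 0 0 0 130; 0 0 0 0 0 0 130; 0 0 0 0 0 0 130; 0 0 0 0 0 0 130; 0 0 0 0 0 0 130; 0 0 0.01 0 0 0 130; 0 0 0.02 0 0 0 130; 0 0 0.03 0 0 0 130; 0 0 0.03 0 0 0 130; 0 0 0.03 0 0 0 130; 0 0 0.02 0 0 0 130; 0 0 0.005 0 0 0 130; 0 0 0 0 0 0 130; 0 0 0 0 0 0 130"}}

```text
time_s: 18.78
ee_pos: [0.5695, 0.3067, 0.269]
eef_rot: [-3.141, -0.001, 2.968]
force: [-1.3, -0.4, -0.3]
grip_width: 0.0463
grip_force: 0.0
```

Run:
```python
from h import *
a=np.radians(-100);ex=np.array([np.cos(a),np.sin(a)]);ey=np.array([-ex[1],ex[0]])
c=ctrl.camera("scene");P=cloud(c);w=np.s_[160:245,235:400]
S=P[...,:2]@ex+.1755;T=P[...,:2]@ey-.506
m=(abs(S+.06)<.1)&(T>.07)&(T<.08)&(P[...,2]>.145)&(P[...,2]<.17)
print("rim z vs s slope",np.polyfit(S[m],P[...,2][m],1),m.sum())
m=(S>.0)&(S<.18)&(abs(T)<.12)&(P[...,2]>.05)&(P[...,2]<.1);print(S[m].max(),S[m].min(),P[...,2][m].max(),np.percentile(T[m],[1,99]))
z=np.clip(P[w][...,2]/.09*255,0,255).astype(np.uint8)
cv2.imwrite("pics/8.png",np.vstack([cv2.resize(c["pixels"][w][:,:,::-1],(580,299),interpolation=2),cv2.resize(cv2.applyColorMap(z,2),(580,299),interpolation=0)]))
print(ctrl.get_obs()["grip_width"],ctrl.get_obs()["force"])
```

```text
rim z vs s slope [-0.00375794  0.15077928] 279
0.16805258421571234 0.0004798226360675506 0.09819232565737601 [-0.10399456  0.1067038 ]
0.046097612564336955 [ 1.28000821  0.41170588 -0.58791726]
```

View pics/8.png

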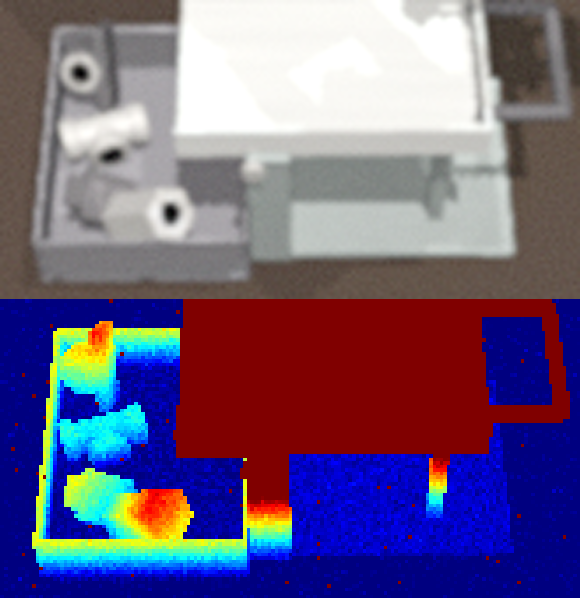

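The tray is level (rim slope under 0.004) and empty, the gripper is clear, and all four parts are in the bin. One last number to check is the height of the nut's middle.

Run:
```python
from h import *
a=np.radians(-100);ex=np.array([np.cos(a),np.sin(a)]);ey=np.array([-ex[1],ex[0]])
c=dict(np.load("scene7.npz"));P=cloud(c)
Q=np.dstack([P[...,:2]@ex+.1755,P[...,:2]@ey-.506,P[...,2]])
v,u=np.mgrid[0:400,0:640]; px=c["pixels"].astype(int)
m=(np.hypot(u-283,v-220.5)<7)&(px.min(2)>130)
q=Q[m];ce=q.mean(0);n=np.linalg.svd(q-ce)[2][2];n*=np.sign(n[2])
print(m.sum(),ce,n,"mid",ce-.033*n)
```

```text
134 [0.06448738 0.08522274 0.06263298] [-0.97244551  0.06057384  0.22512337] mid [0.09657808 0.0832238  0.05520391]
```

The plane fit puts the nut's middle at 0.055. Its outline (top at 0.079, far end well below 0.04) also implies less than 0.06. Handing in.

```bash
python3 -c "
from station import ctrl
print(ctrl.hand_in())"
```

```text
the job is handed in; nothing more can be done
None
```

The job is handed in, though no verdict came back: the bin stands square against the stand's foot, all four parts are in it, the tray is back level, and the arm is clear and never went near the can, carton or screwdriver; the tightest margin is the leaning nut's middle, at about 55 mm against the 60 mm limit.

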